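Find the rocking corner of a jig plate and press its shim flat

ROBOT

A 6-joint arm with a two-finger parallel gripper is mounted at the origin on the work surface; the furniture and walls round the work are solid. World frame = base frame: x ahead of the robot, y to its left, z up, the work surface at z = 0. Lengths are in m, angles in rad, forces in N, time in s.
With the tool pointing down it reaches from about 0.35 to 0.975 m from the base axis. Payload 4.9 kg.
Tool frame: the origin (TCP) lies midway between the tips of the shut fingers; the grasp point (between the pads) lies ctrl.tcp_to_grasp behind it (ctrl.tcp_to_grasp is the distance from the TCP to the grasp point, in m); z points along the fingers, y is the direction in which the jaws open and shut (so a half turn about z gives the same grasp; the last joint's range is limited). The gripper opens to 85 mm and grips with 20 to 120 N. Pads are 22 mm wide; open, the fingers measure 114 mm over their backs; the gripper's body (76 mm by 85 mm) begins 54 mm behind the grasp point. The pads swing forward as they close: fully open they stand 13 mm farther back than shut.
Start: joints at [-1.307, 0.053, 1.613, -0, 1.476, -0.119], TCP at [0.233, -0.58, 0.231] pointing down, gripper open.
Joint ranges: [-3.01, 3.01], [-1.01, 2.22], [0.06, 2.58], [-1.02, 4.17], [0.09, 2.62], [-3.14, 3.14]. Speed limits (rad/s): [2.57, 2.57, 3.14, 3.14, 3.14, 3.14].

INTERFACE

Orientations are given as a rotation vector (axis times angle).
In Python, from station import ctrl, get_image, calibration, finish_job, models gives the robot as it stands.
- The arm moves only by the shell command python3 -m creep 'ROWS' [FORCE]. ROWS is JSON, a list of rows, each a list of 7 numbers: the opening, from 0 (shut) to 1 (fully open), then the shift along the tool's x, y, z in m, then the turn, a rotation vector about the tool's x, y, z in degrees. A call has 1 to 20 rows; each row shifts and turns the commanded pose from where the row before left it, along the tool's axes as they then stand; what a row does not reach is not made up. A row lasts 1/10 s, in which the tool goes at most 50 mm and 8.59 degrees, less where a joint would pass 70% of its speed; a pose out of reach is approached as far as the arm can. A call with a gripper value outside its range is refused whole. The fingers move at their own pace and stop on an object; FORCE is the grip in N (left out, the last holds). Time passes only in rows, so rows that do not move let the fingers close. It gives the time, the measured TCP pose, the force and the opening at its end, in the units of the state.
- ctrl.get_obs(): the state, without advancing time (a new reading comes with each control period).
- get_image(name): name is "scene" or "side" or "wrist"; returns the picture (384x512x3 uint8, red, green, blue); there is no depth.
- calibration(name): a dict with "mtx" (3x3 intrinsics, pixels), "R" (3x3) and "t" (3): a world point X has camera coordinates R X + t. Camera axes: x right, y down, z forward; pixel columns grow to the right and rows downward; lengths in m; the calibration is good to about 2 mm. A picture is of the moment at which its call begins: read the wrist's pose just before it. calibration takes no time and is no camera call; for the wrist camera it gives the pose at the moment of the call.
- finish_job(): hands the job in, once; it reports no verdict.
Trained networks look in the newest picture that a camera, given by its name, has taken for a name from the list of things; names that differ only in an ending like _2 or _b are one class to them, and where a whole thing is asked for, a point or a joint stands for the part that bears it (a point fixed in the world has none). Each returns a list of dicts, best first, with "conf" (0 to 1); they miss things now and then, are a little off and sometimes report something else, mostly with a low value. They report only what shows in the picture. A call takes as long as a camera call. They do not tell look-alikes from the thing itself.
- models.search_frame(camera, name): "extent" ([left, top, right, bottom] in pixels, round what is visible of it).
The state is a dict: "t": time; "q": joint angles; "dq": joint speeds; "effort": joint torques, N m; "tool_pos": TCP position; "tool_rot": TCP orientation; "contact_force": force on the tool from outside, world axes, zero at the start; "wrist_torque": the same for the moment, N m; "opening": finger opening in m.
Only numpy, scipy, OpenCV 4.12 (cv2) and the standard library are available. Lean on these libraries where they do the work, as an engineer would, in place of code of your own. Each camera call takes 0.05 s, during which the arm holds its last target. There are 200 camera calls.

TASK

The plywood jig plate with the clock movement on it rocks at one corner. With the fingertips, press down on the plate's corners one at a time until you find the one that sinks, then press the steel shim tab beside that corner down flat so that the plate is held level, and take the hand away. Leave the other three shim tabs up, and do not lift the plate or disturb the movement or the things around the stand.

Things in the scene. Friction and masses are not known exactly. Their poses are not given: they have to be found in the camera images.
- stand: Fixed levelling stand on the bench: dark steel base 190 x 250 x 12 mm with low aluminium stops and hinge cheeks. Origin: centre of its underside on the bench; x away from the robot, y to the left, when its yaw is 0 (it is turned at most 0.25 rad).
- plate: Plywood jig plate 170 (x) x 200 (y) x 10 mm, 0.8 kg, loose on four hidden feet. Origin: centre of its underside, 30 mm above the bench when level; z up. It lies level until pressed. Three corners are firm; under the fourth (not always the same one) the foot is 5 mm short: that corner alone sinks 5 mm under a push of about 5 N, and soft cushions bring it up again when let go.
- movement: Black clock movement 56 x 56 x 16 mm with a shaft up to 33 mm, standing loose on the middle of the plate. Origin: centre of its underside. Leave it there.
- tub: Purple lidded tub, 67 mm across, 50 mm high, on the bench beyond the stand. Origin: centre of underside. Leave it.
- disc: Birch disc 68 mm across, 10 mm thick, on the bench on the robot's side of the stand. Origin: centre of underside. Leave it.
- clamp: Black spring clamp 58 x 118 x 22 mm lying to the right of the stand. Origin: centre of underside. Leave it.
- corner_near_left (a point): Centre of the 18 mm steel screw head at the near left corner of the plate, on its top face (40 mm above the bench when level): the place to press. It lies 17 mm from the x edge and 12 mm from the y edge of the plate.
- corner_near_right (a point): Centre of the 18 mm steel screw head at the near right corner of the plate, on its top face (40 mm above the bench when level): the place to press. It lies 17 mm from the x edge and 12 mm from the y edge of the plate.
- corner_far_left (a point): Centre of the 18 mm steel screw head at the far left corner of the plate, on its top face (40 mm above the bench when level): the place to press. It lies 17 mm from the x edge and 12 mm from the y edge of the plate.
- corner_far_right (a point): Centre of the 18 mm steel screw head at the far right corner of the plate, on its top face (40 mm above the bench when level): the place to press. It lies 17 mm from the x edge and 12 mm from the y edge of the plate.
- shim_near_left_tab (a point): Point on the top face of the near left shim's steel tab, 45 mm out from its hinge, in the middle of its 30 mm width: the place to press. It moves with the tab; when flat 30 mm above the bench. Tab: from hinge to 62 mm out to the left (+y of the stand). Stand's frame: hinge axis along x at y = 109 mm, z = 26.5 mm, and the tab's middle is at x = -50 mm.
- shim_near_left (a joint): Angle (rad) of the near left shim: 0 = tab flat (level, against its stop) with its tongue up under the plate's near left corner, holding it; it starts at 0.45 to 0.6, tab slanting up and tongue clear of the plate. Stiff hinge, stays where left; about 9 N straight down on the tab's press point moves it.
- feeler_near_left (a joint): Feeler pin under the plate beside the near left corner: how far (m) it has been pushed down. 0 at the start, grows to about 0.004 to 0.005 if that corner sinks, and stays down afterwards; next to nothing at a firm corner.
- shim_near_right_tab (a point): Point on the top face of the near right shim's steel tab, 45 mm out from its hinge, in the middle of its 30 mm width: the place to press. It moves with the tab; when flat 30 mm above the bench. Tab: from hinge to 62 mm out to the right (-y of the stand). Stand's frame: hinge axis along x at y = -109 mm, z = 26.5 mm, and the tab's middle is at x = -50 mm.
- shim_near_right (a joint): Angle (rad) of the near right shim: 0 = tab flat (level, against its stop) with its tongue up under the plate's near right corner, holding it; it starts at 0.45 to 0.6, tab slanting up and tongue clear of the plate. Stiff hinge, stays where left; about 9 N straight down on the tab's press point moves it.
- feeler_near_right (a joint): Feeler pin under the plate beside the near right corner: how far (m) it has been pushed down. 0 at the start, grows to about 0.004 to 0.005 if that corner sinks, and stays down afterwards; next to nothing at a firm corner.
- shim_far_left_tab (a point): Point on the top face of the far left shim's steel tab, 45 mm out from its hinge, in the middle of its 30 mm width: the place to press. It moves with the tab; when flat 30 mm above the bench. Tab: from hinge to 62 mm out to the left (+y of the stand). Stand's frame: hinge axis along x at y = 109 mm, z = 26.5 mm, and the tab's middle is at x = 50 mm.
- shim_far_left (a joint): Angle (rad) of the far left shim: 0 = tab flat (level, against its stop) with its tongue up under the plate's far left corner, holding it; it starts at 0.45 to 0.6, tab slanting up and tongue clear of the plate. Stiff hinge, stays where left; about 9 N straight down on the tab's press point moves it.
- feeler_far_left (a joint): Feeler pin under the plate beside the far left corner: how far (m) it has been pushed down. 0 at the start, grows to about 0.004 to 0.005 if that corner sinks, and stays down afterwards; next to nothing at a firm corner.
- shim_far_right_tab (a point): Point on the top face of the far right shim's steel tab, 45 mm out from its hinge, in the middle of its 30 mm width: the place to press. It moves with the tab; when flat 30 mm above the bench. Tab: from hinge to 62 mm out to the right (-y of the stand). Stand's frame: hinge axis along x at y = -109 mm, z = 26.5 mm, and the tab's middle is at x = 50 mm.
- shim_far_right (a joint): Angle (rad) of the far right shim: 0 = tab flat (level, against its stop) with its tongue up under the plate's far right corner, holding it; it starts at 0.45 to 0.6, tab slanting up and tongue clear of the plate. Stiff hinge, stays where left; about 9 N straight down on the tab's press point moves it.
- feeler_far_right (a joint): Feeler pin under the plate beside the far right corner: how far (m) it has been pushed down. 0 at the start, grows to about 0.004 to 0.005 if that corner sinks, and stays down afterwards; next to nothing at a firm corner.
Not all that is in view belongs to the job. There is more than one size of the movement; the one meant has the size given above.

How it is judged:
On the way, in this order (a step that is already met when the one before it is completed fails the run):
1. the rocking corner is pressed until it sinks, with all four shims still up (value of joint any of feeler_near_left, feeler_near_right, feeler_far_left, feeler_far_right above 0.0025 m and value of joint each of shim_near_left, shim_near_right, shim_far_left, shim_far_right above 0.3 rad), for 0.05 s.
2. that corner's shim is pressed flat, the other three still up (((value of joint feeler_near_left above 0.0025 m and value of joint shim_near_left below 0.06 rad and value of joint each of shim_near_right, shim_far_left, shim_far_right above 0.3 rad) or (value of joint feeler_near_right above 0.0025 m and value of joint shim_near_right below 0.06 rad and value of joint each of shim_near_left, shim_far_left, shim_far_right above 0.3 rad) or (value of joint feeler_far_left above 0.0025 m and value of joint shim_far_left below 0.06 rad and value of joint each of shim_near_left, shim_near_right, shim_far_right above 0.3 rad) or (value of joint feeler_far_right above 0.0025 m and value of joint shim_far_right below 0.06 rad and value of joint each of shim_near_left, shim_near_right, shim_far_left above 0.3 rad))), for 0.2 s.
At the end, for the whole second after the job is handed in: The shim of the corner that sank (its feeler pin pushed down over 2.5 mm) is flat within 0.06 rad, the other three shims are still up by more than 0.3 rad, the plate lies level within 0.02 rad and at rest, and the movement still stands on its middle (within 35 mm) (((value of joint feeler_near_left above 0.0025 m and value of joint shim_near_left below 0.06 rad and value of joint each of shim_near_right, shim_far_left, shim_far_right above 0.3 rad) or (value of joint feeler_near_right above 0.0025 m and value of joint shim_near_right below 0.06 rad and value of joint each of shim_near_left, shim_far_left, shim_far_right above 0.3 rad) or (value of joint feeler_far_left above 0.0025 m and value of joint shim_far_left below 0.06 rad and value of joint each of shim_near_left, shim_near_right, shim_far_right above 0.3 rad) or (value of joint feeler_far_right above 0.0025 m and value of joint shim_far_right below 0.06 rad and value of joint each of shim_near_left, shim_near_right, shim_far_left above 0.3 rad)) and angle between plate's own z axis and vertical below 0.02 rad and linear speed of plate below 0.02 m/s and horizontal distance between movement and plate below 0.035 m); the robot touches nothing.
It fails at once if the plate is lifted out of the stand (z of plate in the frame of stand above 0.042 m).
It fails at once if the movement is lifted or pushed off the middle of the plate (z of movement in the frame of plate above 0.025 m or horizontal distance between movement and plate above 0.04 m).
It fails at once if the tub, the disc or the clamp is shifted by more than 30 mm (distance of any of tub, disc, clamp from where it was at the start of the episode above 0.03 m).
It also fails if it takes over 51 s, if anything falls off the work surface, if the arm or the gripper's body presses on something with over 40 N, if the wrist force passes 120 N, or if a joint passes its speed limit or range.

## Working session

There is one attempt and no reset: what is moved stays moved. The work goes in short steps, Python scripts to look and compute and a shell command to move; the robot and the scene stay as the last step left them, time stands still between calls to the robot, and variables do not carry over. Pictures are saved under pics/ and viewed, about 8 in all and at most 12, crops included, and the job is handed in when it is done.

```bash
ls; mkdir -p pics; python3 - <<'E'
from station import ctrl,get_image,calibration,models
import cv2,numpy as np
o=ctrl.get_obs();print(o['t'],o['tool_pos'],o['tool_rot'],o['opening'],ctrl.tcp_to_grasp)
for c in ['scene','side']:
    im=get_image(c);cv2.imwrite(f'pics/{c}0.png',im[:,:,::-1])
    k=calibration(c);print(c,np.round(k['mtx'],1).tolist(),np.round(k['R'],3).tolist(),np.round(k['t'],3).tolist())
    for n in ['plate','corner_near_left','shim_near_left_tab','movement']:
        print(n,[(np.round(d['extent']).tolist(),round(d['conf'],2)) for d in models.search_frame(c,n)][:6])
E
```

```text
pics
0.0 [ 0.23327882 -0.57914216  0.23003355] [-3.08216967e+00 -5.97215203e-01  2.42264125e-04] 0.08495888496816795 0.0187
scene [[431.5, 0.0, 250.2], [0.0, 431.5, 200.4], [0.0, 0.0, 1.0]] [[-0.779, -0.627, -0.003], [-0.472, 0.589, -0.656], [0.413, -0.509, -0.755]] [0.364, 0.344, 0.86]
plate [([193.0, 177.0, 289.0, 256.0], 0.73)]
corner_near_left [([193.0, 175.0, 290.0, 257.0], 0.86)]
shim_near_left_tab [([218.0, 251.0, 239.0, 265.0], 0.78), ([277.0, 239.0, 307.0, 269.0], 0.33)]
movement [([226.0, 198.0, 254.0, 226.0], 0.92), ([172.0, 292.0, 205.0, 326.0], 0.87), ([244.0, 164.0, 266.0, 182.0], 0.56)]
side [[490.2, 0.0, 254.2], [0.0, 490.2, 197.1], [0.0, 0.0, 1.0]] [[-1.0, 0.008, 0.015], [-0.007, 0.616, -0.788], [-0.016, -0.788, -0.616]] [0.531, 0.096, 1.084]
plate [([210.0, 183.0, 294.0, 246.0], 0.97)]
corner_near_left [([213.0, 182.0, 295.0, 244.0], 0.8), ([216.0, 163.0, 231.0, 185.0], 0.65)]
shim_near_left_tab [([272.0, 240.0, 290.0, 253.0], 0.61), ([257.0, 163.0, 271.0, 183.0], 0.4), ([212.0, 183.0, 293.0, 240.0], 0.32)]
movement [([257.0, 290.0, 308.0, 336.0], 0.78), ([233.0, 197.0, 261.0, 215.0], 0.75)]
```

```bash
python3 - <<'E'
import cv2,numpy as np
a=cv2.imread('pics/scene0.png')[130:330,130:350];b=cv2.imread('pics/side0.png')[130:330,160:380]
cv2.imwrite('pics/both.png',np.vstack([cv2.resize(x,(660,600),interpolation=2)[:600] for x in (a,)]));cv2.imwrite('pics/b.png',cv2.resize(b,(660,600),interpolation=2))
E
```

```text
(no output)
```

View pics/both.png

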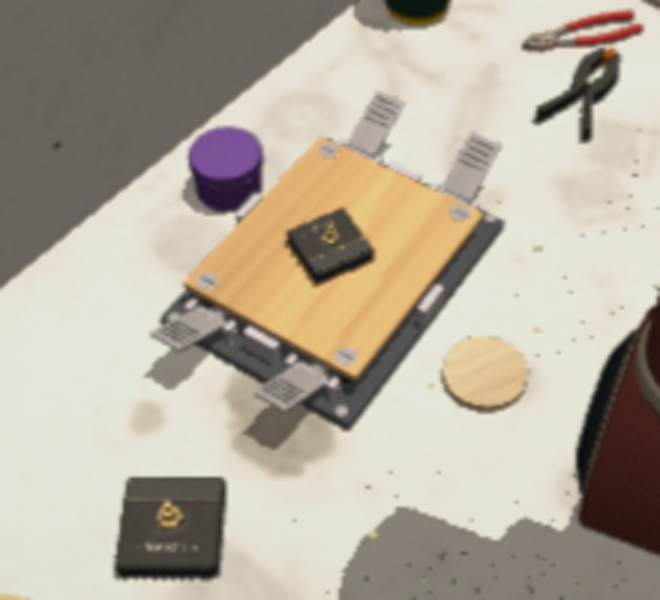

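View pics/b.png

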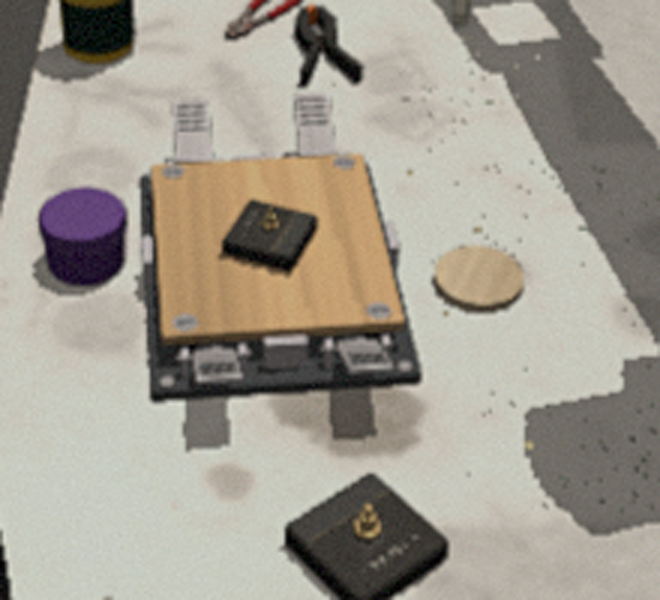

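The scene and side views agree. The far side is to the left of the picture and the robot to the right. All four tabs are up, and the screws show at scene crop (329,151), (459,214), (207,281) and (345,356). Next I'll fit the stand pose from both views.

```bash
cat > h.py <<'E'
from station import ctrl,calibration
import numpy as np
from scipy.optimize import least_squares
from scipy.spatial.transform import Rotation as R
L=np.array([[.068,-.088],[-.068,-.088],[.068,.088],[-.068,.088]]) # FR NR FL NL
def proj(c,X):
    k=calibration(c);p=(X@np.array(k['R']).T+k['t'])@np.array(k['mtx']).T;return p[:,:2]/p[:,2:]
def world(p,l,z): 
    c,s=np.cos(p[2]),np.sin(p[2]);return np.c_[l@np.array([[c,s],[-s,c]])+p[:2],np.full(len(l),z)]
E
python3 - <<'E'
from h import *
px={'scene':np.array([[329,151],[459,214],[207,281],[345,356]])/3+130,'side':np.array([[173,172],[344,162],[185,322],[378,311]])/3+[160,130]}
f=lambda p,cs:np.concatenate([(proj(c,world(p,L,.04))-px[c]).ravel() for c in cs])
for cs in (['scene'],['side'],['scene','side']):
    r=least_squares(f,[.55,0,0],args=(cs,));print(cs,np.round(r.x,4),np.round(r.fun,1))
p=r.x;print(np.round(world(p,L,.04),4).tolist())
print('tabs',np.round(world(p,np.array([[.05,-.148],[-.05,-.148],[.05,.148],[-.05,.148]]),.05),4).tolist())
o=ctrl.get_obs();M=R.from_rotvec(o['tool_rot']).as_matrix();print(np.round(M,3).tolist())
d=R.from_euler('z',-0).as_matrix()
E
```

```text
['scene'] [ 0.5393 -0.0563  0.0943] [-0.2 -0.2  0.3 -0.1 -0.1 -0.  -0.   0.2]
['side'] [ 0.541  -0.0559  0.0968] [-0.  -0.3 -0.   0.1 -0.1  0.2  0.2 -0. ]
['scene', 'side'] [ 0.5403 -0.0563  0.0956] [-0.5 -0.3 -0.  -0.3 -0.4 -0.2 -0.3 -0.   0.3 -0.4  0.3  0.   0.2  0.1
  0.4 -0.1]
[[0.6164, -0.1374, 0.04], [0.481, -0.1504, 0.04], [0.5996, 0.0378, 0.04], [0.4642, 0.0248, 0.04]]
tabs [[0.6042, -0.1988, 0.05], [0.5047, -0.2084, 0.05], [0.576, 0.0958, 0.05], [0.4764, 0.0863, 0.05]]
[[0.928, 0.374, -0.0], [0.374, -0.928, 0.0], [0.0, -0.0, -1.0]]
```

```bash
python3 -m creep '[[0,0,0,0,0,0,-8.17],[0,0,0,0,0,0,-8.17],[0,0,0,0,0,0,-8.17],[0,0,0,0,0,0,-8.17],[0,0,0,0,0,0,-8.17],[0,0,0,0,0,0,-8.17],[0,0,0,0,0,0,-8.17],[0,0,0,0,0,0,-8.17],[0,0,0,0,0,0,-8.17]]' 30
python3 -m creep '[[0,0.0288,0.0206,0,0,0,0],[0,0.0288,0.0206,0,0,0,0],[0,0.0288,0.0206,0,0,0,0],[0,0.0288,0.0206,0,0,0,0],[0,0.0288,0.0206,0,0,0,0],[0,0.0288,0.0206,0,0,0,0],[0,0.0288,0.0206,0,0,0,0],[0,0.0288,0.0206,0,0,0,0],[0,0.0288,0.0206,0,0,0,0],[0,0.0288,0.0206,0,0,0,0],[0,0.0288,0.0206,0,0,0,0],[0,0.0288,0.0206,0,0,0,0],[0,0.0288,0.0206,0,0,0,0],[0,0.0288,0.0206,0,0,0,0],[0,0,0,0,0,0,0],[0,0,0,0,0,0,0]]'
cat >> h.py <<'E'
P=np.array([.5403,-.0563,.0956])
def to(l,z=None):
    o=ctrl.get_obs();M=R.from_rotvec(o['tool_rot']).as_matrix();g=world(P,np.array([l]),z or o['tool_pos'][2])[0]
    print('t',round(o['t'],2),'q6',np.round(o['q'][5],2),'F',np.round(o['contact_force'],1),'pos',np.round(o['tool_pos'],4),'move',np.round(M.T@(g-o['tool_pos']),4),'opening',round(o['opening'],4));print(np.round(M[:,0],3),np.round(M[:,2],3))
E
python3 -c "
from h import *
to(L[1])"
```

```text
t: 1.4
tool_pos: [0.2334, -0.5798, 0.2313]
tool_rot: [2.106, 2.331, -0.0]
contact_force: [-0.0, 0.1, -0.7]
opening: 0.0
t: 3.0
tool_pos: [0.4822, -0.1506, 0.2313]
tool_rot: [2.111, 2.326, -0.001]
contact_force: [0.8, -0.3, 0.1]
opening: 0.0001
t 3.0 q6 -0.55 F [ 0.8 -0.3  0.1] pos [ 0.4822 -0.1506  0.2313] move [ 0.0003 -0.0012  0.    ] opening 0.0001
[-0.097  0.995 -0.   ] [-0.    -0.001 -1.   ]
```

```bash
python3 -m creep '[[0,0,-0.001,0.03,0,0,0],[0,0,0,0.03,0,0,0],[0,0,0,0.03,0,0,0],[0,0,0,0.03,0,0,0],[0,0,0,0.03,0,0,0],[0,0,0,0.025,0,0,0],[0,0,0,0.008,0,0,0],[0,0,0,0,0,0,0]]'
python3 -m creep '[[0,0,0,0.003,0,0,0],[0,0,0,0.003,0,0,0],[0,0,0,0,0,0,0]]'
python3 -m creep '[[0,0,0,0.001,0,0,0],[0,0,0,0.001,0,0,0],[0,0,0,0,0,0,0]]'
```

```text
t: 3.8
tool_pos: [0.4799, -0.1515, 0.0472]
tool_rot: [-2.113, -2.321, 0.002]
contact_force: [-1.1, 0.4, 0.2]
opening: -0.0001
t: 4.1
tool_pos: [0.4817, -0.1514, 0.0432]
tool_rot: [2.112, 2.324, 0.001]
contact_force: [-0.5, 0.1, -0.1]
opening: 0.0003
t: 4.4
tool_pos: [0.4812, -0.151, 0.0404]
tool_rot: [2.113, 2.325, 0.0]
contact_force: [0.8, 0.2, -0.0]
opening: 0.0
```

```bash
python3 -m creep '[[0,0,0,0.0015,0,0,0],[0,0,0,0,0,0,0]]'
python3 -m creep '[[0,0,0,0.0015,0,0,0],[0,0,0,0,0,0,0]]'
```

```text
t: 4.6
tool_pos: [0.4814, -0.1511, 0.04]
tool_rot: [-2.113, -2.325, 0.0]
contact_force: [-4.5, 1.4, 7.2]
opening: 0.0001
t: 4.8
tool_pos: [0.4814, -0.1511, 0.0399]
tool_rot: [-2.112, -2.324, 0.001]
contact_force: [-8.2, 3.3, 16.8]
opening: 0.0002
```

Near right is firm: 17 N with the tip stopped at 39.9 mm. Next is far right.

```bash
python3 -m creep '[[0,0,0,-0.015,0,0,0],[0,0,0,-0.015,0,0,0],[0,0,0.034,0,0,0,0],[0,0,0.034,0,0,0,0],[0,0,0.034,0,0,0,0],[0,0,0.034,0,0,0,0],[0,0,0,0.012,0,0,0],[0,0,0,0.012,0,0,0],[0,0,0,0.002,0,0,0],[0,0,0,0,0,0,0]]'
python3 -c "
from h import *
to(L[0])"
python3 -m creep '[[0,0,0,0.0015,0,0,0],[0,0,0,0.0015,0,0,0],[0,0,0,0,0,0,0]]'
python3 -m creep '[[0,0,0,0.0012,0,0,0],[0,0,0,0,0,0,0]]'
```

```text
t: 5.8
tool_pos: [0.615, -0.138, 0.0405]
tool_rot: [-2.112, -2.323, 0.002]
contact_force: [-0.4, 0.5, -0.7]
opening: 0.0001
t 5.8 q6 -0.43 F [-0.4  0.5 -0.7] pos [ 0.615  -0.138   0.0405] move [ 0.0004  0.0014 -0.    ] opening 0.0001
[-0.095  0.995  0.001] [-0.002  0.001 -1.   ]
t: 6.1
tool_pos: [0.6154, -0.1381, 0.04]
tool_rot: [-2.112, -2.323, 0.002]
contact_force: [-6.5, 1.5, 11.3]
opening: 0.0001
t: 6.3
tool_pos: [0.6155, -0.1382, 0.04]
tool_rot: [-2.112, -2.323, 0.003]
contact_force: [-9.8, 2.9, 15.9]
opening: -0.0003
```

Far right is firm too. Next is far left.

```bash
python3 -m creep '[[0,0,0,-0.02,0,0,0],[0,0,0,-0.02,0,0,0],[0,0.035,0,0,0,0,0],[0,0.035,0,0,0,0,0],[0,0.035,0,0,0,0,0],[0,0.035,0,0,0,0,0],[0,0.036,0.001,0,0,0,0],[0,0,0,0.017,0,0,0],[0,0,0,0.017,0,0,0],[0,0,0,0.002,0,0,0],[0,0,0,0,0,0,0]]'
python3 -c "
from h import *
to(L[2])"
python3 -m creep '[[0,0,0,0.0015,0,0,0],[0,0,0,0.0015,0,0,0],[0,0,0,0,0,0,0]]'
python3 -m creep '[[0,0,0,0.0012,0,0,0],[0,0,0,0,0,0,0]]'
```

```text
t: 7.4
tool_pos: [0.6002, 0.0364, 0.0401]
tool_rot: [-2.114, -2.322, 0.001]
contact_force: [0.7, 1.3, 1.8]
opening: 0.0002
t 7.4 q6 -0.16 F [0.7 1.3 1.8] pos [0.6002 0.0364 0.0401] move [ 0.0015 -0.0005  0.    ] opening 0.0002
[-0.094  0.996  0.001] [-0.002  0.001 -1.   ]
t: 7.7
tool_pos: [0.6003, 0.0363, 0.0399]
tool_rot: [-2.113, -2.321, 0.003]
contact_force: [-8.9, 1.5, 16.5]
opening: -0.0004
t: 7.9
tool_pos: [0.6004, 0.0363, 0.0399]
tool_rot: [-2.113, -2.321, 0.003]
contact_force: [-11.7, 2.0, 22.8]
opening: 0.0002
```

Far left is firm. Near left should be the one that sinks.

```bash
python3 -m creep '[[0,0,0,-0.02,0,0,0],[0,0,0,-0.02,0,0,0],[0,0,-0.034,0,0,0,0],[0,0,-0.034,0,0,0,0],[0,0,-0.034,0,0,0,0],[0,0.002,-0.034,0,0,0,0],[0,0,0,0.017,0,0,0],[0,0,0,0.017,0,0,0],[0,0,0,0.001,0,0,0],[0,0,0,0,0,0,0]]'
python3 -c "
from h import *
to(L[3])"
python3 -m creep '[[0,0,0,0.0015,0,0,0],[0,0,0,0.0015,0,0,0],[0,0,0,0,0,0,0]]'
python3 -m creep '[[0,0,0,0.0015,0,0,0],[0,0,0,0.001,0,0,0],[0,0,0,0,0,0,0]]'
```

```text
t: 8.9
tool_pos: [0.4645, 0.0256, 0.0412]
tool_rot: [-2.113, -2.322, 0.002]
contact_force: [0.3, -0.5, 0.2]
opening: 0.0002
t 8.9 q6 -0.2 F [ 0.3 -0.5  0.2] pos [0.4645 0.0256 0.0412] move [-0.0008 -0.0004  0.    ] opening 0.0002
[-0.094  0.996  0.   ] [-0.002 -0.    -1.   ]
t: 9.2
tool_pos: [0.4657, 0.0261, 0.0393]
tool_rot: [2.112, 2.324, 0.001]
contact_force: [0.2, -0.2, 0.6]
opening: -0.0
t: 9.5
tool_pos: [0.4656, 0.0263, 0.0368]
tool_rot: [2.112, 2.324, 0.001]
contact_force: [0.9, -0.7, 3.0]
opening: -0.0002
```

It's sinking here, at 36.8 mm with 3 N. I'll press to the bottom.

```bash
python3 -m creep '[[0,0,0,0.0015,0,0,0],[0,0,0,0.0015,0,0,0],[0,0,0,0.001,0,0,0],[0,0,0,0,0,0,0],[0,0,0,0,0,0,0]]'
```

```text
t: 10.0
tool_pos: [0.4659, 0.0263, 0.035]
tool_rot: [-2.112, -2.325, 0.001]
contact_force: [-8.6, 1.2, 20.4]
opening: -0.0001
```

Near left bottomed out 5 mm down, so it is the rocking corner. Now I'll go up and over to the near left tab.

```bash
python3 -m creep '[[0,0,0,-0.017,0,0,0],[0,0,0,-0.025,0,0,0],[0,0,0,-0.017,0,0,0],[0,0.031,0.009,0,0,0,0],[0,0.031,0.009,0,0,0,0],[0,0,0,0,0,0,0],[0,0,0,0,0,0,0]]'
python3 - <<'E'
from h import *
from station import get_image
import cv2
to([-.05,.150])
a=get_image('scene')[160:310,150:350];b=get_image('side')[160:310,170:370]
cv2.imwrite('pics/c.png',cv2.resize(np.hstack([a,b]),(800,300),interpolation=2)[:,:,::-1])
E
```

```text
t: 10.7
tool_pos: [0.4767, 0.0901, 0.0907]
tool_rot: [-2.111, -2.326, 0.002]
contact_force: [0.2, -0.5, -0.7]
opening: 0.0003
t 10.7 q6 -0.06 F [ 0.2 -0.5 -0.7] pos [0.4767 0.0901 0.0907] move [-0.0018 -0.0006  0.    ] opening 0.0003
[-0.097  0.995 -0.   ] [-0.001 -0.    -1.   ]
```

View pics/c.png

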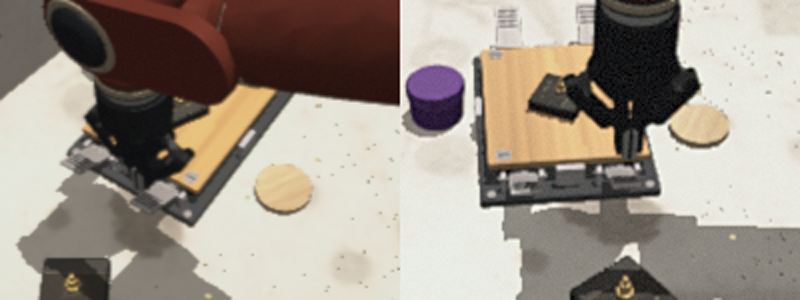

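The fingers are over the near left tab (side crop about 628,150) and clear of the movement and disc. Press it down.

```bash
python3 -m creep '[[0,-0.002,0,0.015,0,0,0],[0,0,0,0.01,0,0,0],[0,0,0,0.004,0,0,0],[0,0,0,0.004,0,0,0],[0,0,0,0.004,0,0,0],[0,0,0,0.004,0,0,0],[0,0,0,0,0,0,0]]'
python3 -m creep '[[0,0,0,0.004,0,0,0],[0,0,0,0.004,0,0,0],[0,0,0,0.004,0,0,0],[0,0,0,0,0,0,0]]'
```

```text
t: 11.5
tool_pos: [0.4786, 0.0879, 0.0518]
tool_rot: [2.112, 2.324, 0.003]
contact_force: [-0.8, -0.2, 3.8]
opening: -0.0
t: 11.9
tool_pos: [0.4796, 0.0885, 0.0405]
tool_rot: [2.112, 2.323, 0.007]
contact_force: [1.1, 2.1, 4.6]
opening: -0.0003
```

```bash
python3 -m creep '[[0,0,0,0.004,0,0,0],[0,0,0,0.003,0,0,0],[0,0,0,0.002,0,0,0],[0,0,0,0,0,0,0]]'
python3 -m creep '[[0,0,0,0.002,0,0,0],[0,0,0,0.0015,0,0,0],[0,0,0,0,0,0,0]]'
python3 -m creep '[[0,0,0,0.0015,0,0,0],[0,0,0,0,0,0,0],[0,0,0,0,0,0,0]]'
```

```text
t: 12.3
tool_pos: [0.4797, 0.089, 0.0317]
tool_rot: [2.113, 2.323, 0.008]
contact_force: [0.0, 4.5, 5.7]
opening: 0.0001
t: 12.6
tool_pos: [0.4799, 0.0892, 0.0295]
tool_rot: [2.113, 2.324, 0.008]
contact_force: [-4.1, 5.6, 15.9]
opening: 0.0
t: 12.9
tool_pos: [0.4801, 0.0892, 0.0292]
tool_rot: [2.113, 2.324, 0.008]
contact_force: [-7.8, 4.2, 22.5]
opening: 0.0002
```

The tab is hard against its stop, at 29 mm with 22 N. I'll withdraw straight up, then off to the left.

```bash
python3 -m creep '[[0,0,0,-0.01,0,0,0],[0,0,0,-0.02,0,0,0],[0,0,0,-0.04,0,0,0],[0,0,0,-0.04,0,0,0],[0,0,0,-0.04,0,0,0],[0,0,0,-0.04,0,0,0],[0,0.04,0,-0.02,0,0,0],[0,0.04,0,0,0,0,0],[0,0.04,0,0,0,0,0],[0,0.04,0,0,0,0,0],[0,0.04,0,0,0,0,0],[0,0.04,0,0,0,0,0],[0,0.04,0,0,0,0,0],[0,0.03,0,0,0,0,0],[0,0,0,0,0,0,0],[0,0,0,0,0,0,0],[0,0,0,0,0,0,0]]'
python3 - <<'E'
from station import get_image
import cv2,numpy as np
a=get_image('scene')[130:280,150:350];b=get_image('side')[130:280,170:370]
cv2.imwrite('pics/d.png',cv2.resize(np.vstack([a,b]),(400,600),interpolation=2)[:,:,::-1])
E
```

```text
t: 14.6
tool_pos: [0.4481, 0.3955, 0.2343]
tool_rot: [2.114, 2.324, -0.001]
contact_force: [-0.8, -0.5, 0.2]
opening: -0.0003
```

View pics/d.png

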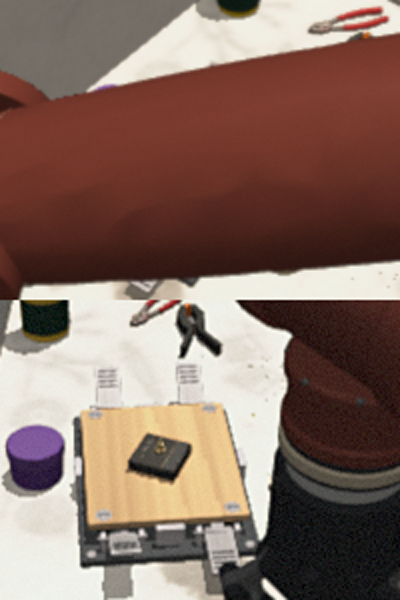

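The side view shows the near left tab lying flat at (222,548) and the other three up. The plate is seated with the movement in the middle, and the hand is clear. Handing in.

```bash
python3 -c "
from station import finish_job;print(finish_job())"
```

```text
the job is handed in; nothing more can be done
None
```

I found the rocking corner, near left, pressed its shim tab flat, and handed the job in at about 14.7 s of the 51 s allowed.

- **Corners:** near right, far right and far left were firm, with the tip stopping at 40 mm under 16–23 N. Near left sank 5 mm, to 35 mm under 20 N.
- **Shim:** I pressed the near left tab until it met its stop, at 29 mm under 22 N (a flat tab should read 30 mm).
- **Last checks:** after I took the hand away, contact force was about zero. The side picture shows the near left tab flat, the other three up, the movement in the middle of the plate, and the tub and clamp where they were.
- **Not checked:** the arm blocked the scene camera in the last look, and it hid the disc in the side picture too. The disc was in place in the picture before the press. I judged the plate level by eye and did not measure it. The joint values can't be read, so the shim and feeler results rest on contact heights and forces.

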